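# Lay out a boxed-lunch set on its serving tray

### The job

Lay the lunch set out on the wooden serving tray, all straight with it and right way up (left and right as you stand at its slot side): the chopstick case in the middle of the slot along the front edge, and the long dish pack lengthwise at the back, centred left to right and a finger's width (about 2 cm) clear of the back rim, with the small sauce cup on the middle of its lid. In the space that remains, put the rice box, lengthwise like the dish pack, in front of the pack's left end and the soup cup in front of its right end, each centred on the line of that end and midway between the dish pack and the slot's rib. Keep the soup and sauce upright all the way, and leave the empty cups, the loose lids and the soy bottle where they stand on the baking sheet.

Things in the scene. Friction and masses are not known exactly. Their poses are not given: they have to be found in the camera images.
- serving_tray: Fixed wood tray 290 mm (x) by 360 mm (y), left or right of centre. Origin: centre of underside; x to its back (away from robot), y left, z up. Floor top z = 6 mm; rim to z = 14 mm, inner faces x = +-140, y = +-175. Rib 4 mm thick, 4 mm high along x = -90; between it and the front rim: dark-floored slot, middle x = -116. A pack 18 mm off the back rim has its centre at x = 90; midway from it to the rib is x = -15.
- dish_pack_center (a point): Dish pack: the long lidded food pack with dumplings under a clear lid, black base, dark red rim; a box 64 mm (x) by 170 mm (y, its length) by 40 mm high, flat hard top, about 190 g. This point is its centre, 20 mm above its underside. All packs and cups start on the aluminium baking sheet beside the tray (its floor 4 mm above the bench, rim 14 mm), long things in its front and back rows.
- rice_box_center (a point): Rice box: the shorter lidded pack with white rice and a red plum under a clear lid, black base, golden rim; a box 60 mm (x) by 100 mm (y, its length) by 42 mm high, about 160 g. This point is its centre, 21 mm above its underside.
- soup_cup_center (a point): Soup cup: round white paper cup with a flat white lid and a brown band, 62 mm high, 47 mm across at the foot, widening to 59 mm under the lid; lid 62 mm across. About 130 g. This point is its centre, 31 mm above its underside.
- sauce_cup_center (a point): Sauce cup: small round black cup with a flat white lid, 30 mm high, 35 mm across at the foot, 43 mm under the lid; lid 45 mm across and 5 mm thick. About 40 g. This point is its centre, 15 mm above its underside.
- chopstick_case_center (a point): Chopstick case: slim closed bar-shaped case, light wood top on a black base, 26 mm wide (x), 200 mm long (y), 22 mm high, about 60 g. This point is its centre, 11 mm above its underside.
- cup_stack: Bystander: nested stack of empty white cups, 49 mm across, 59 mm high, open at the top, among the short things on the baking sheet. Origin: centre of its underside. Leave it standing.
- soy_bottle: Bystander: small amber bottle with a red cap, 36 mm across, 66 mm high, at the back left corner of the baking sheet. Origin: centre of its underside. Leave it standing.
- lid_stack: Bystander: low stack of loose pale lids, 62 mm across, 24 mm high, at the front right corner of the baking sheet. Origin: centre of its underside. Leave it there.
Mind the look-alikes: they are no part of the job. What is shaped like the part that bears rice_box_center but blue is not meant.

How it is judged (in metres and radians):
At the end, for the whole second after the job is handed in: Case in the slot (15 mm across, 20 mm along); dish pack 5 to 31 mm off the back rim, centred to 15 mm; sauce cup on its lid within 13 mm of the middle (15 mm along); rice box and soup cup within 17 mm each way of x -15, y +85 / -85 mm of the tray; parallel to 0.13 rad, upright, at rest (x of chopstick_case_center in the frame of serving_tray between -0.131 and -0.101 m and y of chopstick_case_center in the frame of serving_tray between -0.02 and 0.02 m and z of chopstick_case_center in the frame of serving_tray between 0.012 and 0.022 m and angle between the y axis of chopstick_case_center and the y axis of serving_tray, either way round below 0.15 rad and angle between each of chopstick_case_center, dish_pack_center, rice_box_center, soup_cup_center, sauce_cup_center's own z axis and vertical below 0.1 rad and x of dish_pack_center in the frame of serving_tray between 0.077 and 0.104 m and y of dish_pack_center in the frame of serving_tray between -0.015 and 0.015 m and z of dish_pack_center in the frame of serving_tray between 0.021 and 0.031 m and angle between the y axis of dish_pack_center and the y axis of serving_tray, either way round below 0.13 rad and x of rice_box_center in the frame of serving_tray between -0.032 and 0.002 m and y of rice_box_center in the frame of serving_tray between 0.068 and 0.102 m and z of rice_box_center in the frame of serving_tray between 0.022 and 0.032 m and angle between the y axis of rice_box_center and the y axis of serving_tray, either way round below 0.17 rad and x of soup_cup_center in the frame of serving_tray between -0.032 and 0.002 m and y of soup_cup_center in the frame of serving_tray between -0.102 and -0.068 m and z of soup_cup_center in the frame of serving_tray between 0.032 and 0.042 m and x of sauce_cup_center in the frame of dish_pack_center between -0.013 and 0.013 m and y of sauce_cup_center in the frame of dish_pack_center between -0.015 and 0.015 m and z of sauce_cup_center in the frame of dish_pack_center between 0.03 and 0.04 m and linear speed of each of dish_pack, rice_box, soup_cup, sauce_cup, chopstick_case below 0.02 m/s); the robot touches nothing.
It fails at once if the soup cup was tipped (angle between soup_cup_center's own z axis and vertical above 0.6 rad).
It fails at once if the sauce cup was tipped (angle between sauce_cup_center's own z axis and vertical above 0.6 rad).
It fails at once if the stack of empty cups was disturbed (moved over 3 cm or tipped) (distance of cup_stack from where it was at the start of the episode above 0.03 m or angle between cup_stack's own z axis and vertical above 0.5 rad).
It fails at once if the soy bottle was disturbed (moved over 3 cm or tipped) (distance of soy_bottle from where it was at the start of the episode above 0.03 m or angle between soy_bottle's own z axis and vertical above 0.5 rad).
It fails at once if the stack of loose lids was disturbed (moved over 3 cm or tipped) (distance of lid_stack from where it was at the start of the episode above 0.03 m or angle between lid_stack's own z axis and vertical above 0.5 rad).
It also fails if it takes over 131 s, if anything falls off the work surface, if the arm or the gripper's body presses on something with over 40 N, if the wrist force passes 120 N, or if a joint passes its speed limit or range.

### The arm

A 6-joint arm with a two-finger parallel gripper is mounted at the origin on the work surface. World frame = base frame: x ahead of the robot, y to its left, z up, the work surface at z = 0. Lengths are in m, angles in degrees, forces in N, time in s.
With the tool pointing down it reaches from about 0.4 to 0.825 m from the base axis. Payload 7 kg.
Tool frame: the origin (TCP) lies at the centre of the arm's flange, where the gripper is bolted on; the fingertips stand 178 mm ahead of it and the grasp point (between the pads) lies 159 mm ahead of it (ctrl.hold_point_z is the distance from the TCP to the grasp point, in m); z points along the fingers, y is the line along which they close (so a half turn about z gives the same grasp; the last joint's range is limited). The gripper opens to 88 mm and grips with 3 to 60 N. Pads are 19 mm wide; open, the fingers measure 130 mm over their backs; the gripper's body (78 mm by 193 mm) begins 47 mm behind the grasp point.
Start: joints at [-57.118, 20.546, 0.682, 0, -70.136, -16.507], TCP at [0.19, -0.648, 0.405] pointing down, gripper open.
Joint ranges: [-176.03, 176.03], [-82.01, 121.73], [-58.28, 71.71], [-173.87, 95.51], [-174.79, -0.11], [-173.66, 173.66]. Speed limits (degrees/s): [136.94, 136.94, 172.46, 180, 180, 180].

### API

Orientations are given as [roll, pitch, yaw] about the fixed x, y, z axes, in that order (R = Rz(yaw) Ry(pitch) Rx(roll)).
In Python, from plant import ctrl gives the robot as it stands.
- The arm moves only by the shell command python3 -m inch 'ROWS'. ROWS is JSON, one flat list of numbers, 7 for each row, row after row: the closure, from 0 (fully open) to 1 (shut), then the shift along the tool's x, y, z in mm, then the turn, a rotation vector about the tool's x, y, z in degrees. In form: [hand, x, y, z, wx, wy, wz, hand, x, y, z, wx, wy, wz, ...]. A call has 1 to 5 rows; each row is the pose to reach, as a shift and turn from the pose commanded when the call began, along the tool's axes at that moment; what a row does not reach only later rows make up. A row lasts 1/10 s, in which the tool goes at most 50 mm and 8.59 degrees, less where a joint would pass 70% of its speed; a pose out of reach is approached as far as the arm can. A call with a gripper value outside its range is refused whole. The fingers move at their own pace and stop on an object; the grip force is fixed at half the most. Time passes only in rows, so rows that repeat a pose let the fingers close. It gives the time, the measured TCP pose, the force, the opening and the grip force at its end, in the units of the state.
- ctrl.get_obs(): the state, without advancing time (a new reading comes with each control period).
- ctrl.snapshot(name): name is "side" or "top" or "wrist"; returns a dict with "frame" (420x560x3 uint8, red, green, blue), "K" (3x3 intrinsics, pixels), "k1" (the pictures are not rectified: a ray, as slopes to the right and down, at radius r is drawn at 1 + k1 r^2 times it, then the intrinsics apply), "R" (3x3) and "t" (3): a world point X has camera coordinates R X + t. Camera axes: x right, y down, z forward; pixel columns grow to the right and rows downward; lengths in m; the calibration is good to about 2 mm. A picture is of the moment at which its call begins. There is no depth.
- ctrl.close_job(): hands the job in; it is judged then, once.
Trained networks look in a picture, given as the dict that the camera call returned (one of the last four; its "shot" number tells which), for a name from the list of things; names that differ only in an ending like _2 or _b are one class to them, and where a whole thing is asked for, a point or a joint stands for the part that bears it (a point fixed in the world has none). Each returns a list of dicts, best first, with "p" (0 to 1); they miss things now and then, are a little off and sometimes report something else, mostly with a low value. They report only what shows in the picture. A call takes as long as a camera call. They do not tell look-alikes from the thing itself.
- ctrl.recognise(picture, thing): "location" ([x, y, z] in m, in world coordinates, good to about 4 mm: the middle of the surface that is visible of it).
- ctrl.trace(picture, thing): "pixels" (420x560 bool, what is visible of it).
- ctrl.mark_of(picture, thing): "location" ([x, y, z] in m, in world coordinates, good to about 4 mm: a listed point, or the origin of a listed thing).
The state is a dict: "clock": time; "joint_pos": joint angles; "qvel": joint speeds; "tau": joint torques, N m; "tool_pos": TCP position; "orientation": TCP orientation; "force": force on the tool from outside, world axes, zero at the start; "moment": the same for the moment, N m; "opening": finger opening in m; "gripper_force": force on a finger pad.
Only numpy, scipy, OpenCV 4.12 (cv2) and the standard library are available. Lean on these libraries where they do the work, as an engineer would, in place of code of your own. Each camera call takes 0.05 s, during which the arm holds its last target. There are 200 camera calls.

## Working session

There is one attempt and no reset: what is moved stays moved. The work goes in short steps, Python scripts to look and compute and a shell command to move; the robot and the scene stay as the last step left them, time stands still between calls to the robot, and variables do not carry over. Pictures are saved under pics/ and viewed, at most 14 in all, crops included, and the job is handed in when it is done.

```bash
mkdir -p pics; ls; cat > h.py <<'E'
import numpy as np, cv2
from plant import ctrl
def save(s,n): cv2.imwrite(f'pics/{n}.png',s['frame'][:,:,::-1])
def proj(s,X):
    c=s['R']@np.array(X)+s['t']; a=c[:2]/c[2]; r=a@a; a=a*(1+s['k1']*r)
    return s['K'][:2,:2]@a+s['K'][:2,2]
def unproj(s,px,z):
    K=np.array(s['K']); d=cv2.undistortPoints(np.array([[px]],float),K,np.array([s['k1'],0,0,0.]))[0,0]
    R=np.array(s['R']);C=-R.T@s['t']; v=R.T@np.array([d[0],d[1],1]); return C+v*(z-C[2])/v[2]
E
python3 - <<'E'
from h import *
np.set_printoptions(precision=4,suppress=True)
print(ctrl.get_obs())
for n in ['top','side']:
    s=ctrl.snapshot(n); save(s,n+'0')
    for t in ['serving_tray','dish_pack_center','rice_box_center','soup_cup_center','sauce_cup_center','chopstick_case_center','cup_stack','soy_bottle','lid_stack']:
        for f in (ctrl.mark_of,):
            print(n,t,[(np.round(d['location'],3),round(d['p'],2),proj(s,d['location']).round()) for d in f(s,t)[:4]])
E
```

```text
pics
{'clock': 0.0, 'joint_pos': array([-57.1164,  20.5911,   0.6333,  -0.02  , -70.1363, -16.5066]), 'qvel': array([-0.0309, -0.0547,  0.076 ,  0.0574, -0.0605, -0.0747]), 'tau': array([  0.0002, -58.2727,  29.307 ,   6.9971,   0.0072,  -0.0001]), 'tool_pos': array([ 0.1903, -0.6474,  0.4037]), 'orientation': array([ 179.9044,   -0.0087, -163.6298]), 'force': array([-0.0394,  0.3477, -0.4462]), 'moment': array([-0.0001, -0.0485,  0.0077]), 'gripper_force': 0.0, 'opening': 0.08762268984637556}
top serving_tray [(array([ 0.504,  0.256, -0.004]), 0.57, array([202., 195.]))]
top dish_pack_center [(array([ 0.614, -0.273,  0.02 ]), 0.89, array([365., 164.]))]
top rice_box_center [(array([0.233, 0.258, 0.023]), 0.83, array([196., 279.])), (array([ 0.52 , -0.102,  0.021]), 0.67, array([312., 191.])), (array([ 0.237, -0.439,  0.023]), 0.67, array([418., 283.]))]
top soup_cup_center [(array([ 0.517, -0.417,  0.034]), 0.88, array([412., 194.])), (array([ 0.524, -0.102,  0.022]), 0.27, array([312., 190.]))]
top sauce_cup_center [(array([ 0.511, -0.308,  0.021]), 0.58, array([376., 196.]))]
top 
[... 419 characters left out ...]
)]
side rice_box_center [(array([0.238, 0.26 , 0.016]), 0.96, array([344., 319.])), (array([ 0.524, -0.102,  0.024]), 0.83, array([264., 191.])), (array([ 0.236, -0.442,  0.025]), 0.72, array([377., 143.]))]
side soup_cup_center [(array([ 0.515, -0.415,  0.034]), 0.68, array([294., 134.]))]
side sauce_cup_center [(array([ 0.503, -0.309,  0.022]), 0.47, array([290., 154.]))]
side chopstick_case_center [(array([ 0.387, -0.248,  0.018]), 0.8, array([321., 171.]))]
side cup_stack [(array([ 0.508, -0.204,  0.002]), 0.56, array([280., 178.]))]
side soy_bottle [(array([ 0.644, -0.072,  0.007]), 0.68, array([223., 195.]))]
side lid_stack [(array([ 0.395, -0.424, -0.   ]), 0.51, array([329., 146.]))]
```

```bash
python3 - <<'E'
import cv2
i=cv2.imread('pics/top0.png'); cv2.imwrite('pics/topc.png',cv2.resize(i[120:320,140:460],None,fx=2.5,fy=2.5,interpolation=cv2.INTER_CUBIC))
E
```

```text
(no output)
```

View pics/topc.png

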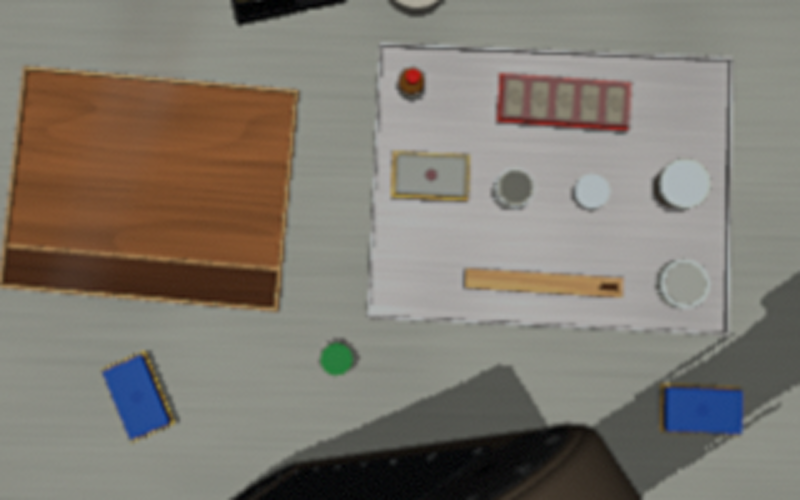

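View pics/side0.png

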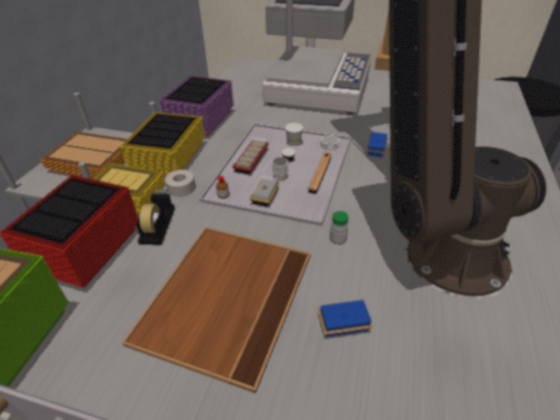

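Top view (crop pixels ×2.5): tray at left, centre (150,190), slot side toward the robot. On the sheet are the dish pack (565,103), rice box (430,176), cup stack (514,188), sauce cup (591,191), soup cup (684,184), lids (685,284), case (543,283) and soy bottle (411,82).

Rice box candidates in full-picture pixels: (312,191) has a golden rim, rice and plum, so it is the one. (196,279) and (418,283) are blue look-alikes. The green-lidded jar at crop (338,357) is neither the sauce nor the soup cup.

```bash
cat >> h.py <<'E'
def rect(s,thing,z,near=None):
    "min-area rectangle of the traced thing, unprojected at height z"
    best=None
    for d in ctrl.trace(s,thing)[:4]:
        m=d['pixels'].astype(np.uint8); c,_=cv2.findContours(m,cv2.RETR_EXTERNAL,cv2.CHAIN_APPROX_NONE)
        c=max(c,key=cv2.contourArea)[:,0]; P=np.array([unproj(s,p,z)[:2] for p in c])
        if near is not None and np.linalg.norm(P.mean(0)-near)>.08: continue
        (cx,cy),(w,h),a=cv2.minAreaRect((P*1000).astype(np.float32))
        if w>h: w,h,a=h,w,a-90   # long side h along direction a+90
        yaw=(a+90)%180-90        # yaw of x axis (short side)
        return round(cx,1),round(cy,1),round(w,1),round(h,1),round(yaw,2)
E
python3 - <<'E'
from h import *
for n in ['top','side']:
    s=ctrl.snapshot(n); print(n,'cam',(-np.array(s['R']).T@s['t']).round(3))
    for t,z,nr in [('serving_tray',.012,(.5,.25)),('dish_pack_center',.03,None),('rice_box_center',.03,(.52,-.1)),('soup_cup_center',.06,(.516,-.416)),('sauce_cup_center',.03,None),('chopstick_case_center',.022,None),('cup_stack',.05,None),('lid_stack',.02,None)]:
        print(t,rect(s,t,z,nr))
s=ctrl.snapshot('top');f=s['frame'][170:215,290:335,::-1];cv2.imwrite('pics/rice.png',cv2.resize(f,None,fx=8,fy=8))
E
```

```text
top cam [ 0.353 -0.005  1.288]
serving_tray (501.5, 259.3, 293.5, 365.4, -3.72)
dish_pack_center (623.5, -271.0, 64.1, 172.3, -3.12)
rice_box_center (523.4, -100.6, 57.9, 99.1, 1.29)
soup_cup_center (514.7, -411.9, 58.4, 71.1, 45.94)
sauce_cup_center (508.8, -305.8, 44.3, 44.9, -89.67)
chopstick_case_center (391.4, -247.7, 29.1, 203.4, -1.05)
cup_stack None
lid_stack (394.4, -425.5, 56.7, 57.4, 89.83)
side cam [0.223 0.765 0.738]
serving_tray (502.3, 261.5, 296.2, 369.0, -3.79)
dish_pack_center (623.6, -269.0, 83.8, 219.6, -3.17)
rice_box_center (525.2, -102.0, 72.0, 143.5, -0.23)
soup_cup_center (508.2, -376.5, 58.2, 143.4, 14.25)
sauce_cup_center (505.4, -295.0, 39.0, 76.3, 14.51)
chopstick_case_center (389.1, -241.3, 35.3, 226.2, -1.79)
cup_stack (503.7, -188.7, 45.8, 114.9, 15.05)
lid_stack (393.9, -419.6, 59.8, 92.7, 5.55)
```

View pics/rice.png

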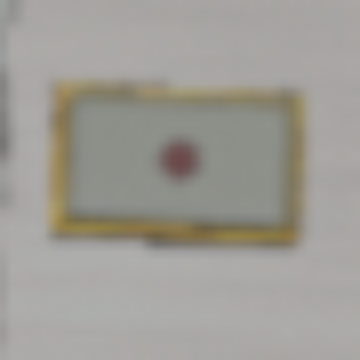

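Confirmed: the gold-rimmed box with white rice and a red plum, crop centre (180,160), is the rice box. Next I plan the hover over the dish pack.

```bash
cat >> h.py <<'E'
def plan(wps,start=None):
    "wps: (x,y,z TCP in mm, yaw deg) -> tool-frame deltas between successive poses"
    if start is None:
        o=ctrl.get_obs(); start=(*(np.array(o['tool_pos'])*1000),o['orientation'][2]); print('now',np.round(start,1),np.round(o['orientation'][:2],2),'t',o['clock'],'open',o['opening'])
    for w in wps:
        a=np.radians(start[3]); d=np.subtract(w[:3],start[:3]); dy=(w[3]-start[3]+180)%360-180
        print(np.round([np.cos(a)*d[0]+np.sin(a)*d[1],np.sin(a)*d[0]-np.cos(a)*d[1],-d[2],-dy],1),'dist',round(float(np.linalg.norm(d))),w)
        start=w
def tray(x,y,T=(502,260,-3.7)):
    a=np.radians(T[2]); return T[0]+x*np.cos(a)-y*np.sin(a), T[1]+x*np.sin(a)+y*np.cos(a)
E
python3 - <<'E'
from h import *
plan([(380,-500,380,-127),(560,-350,360,-93),(619,-271,360,-93)],(190,-648,405,-163.6))
E
```

```text
[-224.1   88.3   25.   -36.6] dist 242 (380, -500, 380, -127)
[-228.1  -53.5   20.   -34. ] dist 235 (560, -350, 360, -93)
[-82.  -54.8   0.    0. ] dist 99 (619, -271, 360, -93)
```

```bash
python3 -m inch '[0,-224,88,25,0,0,-36.6, 0,-224,88,25,0,0,-36.6, 0,-224,88,25,0,0,-36.6, 0,-224,88,25,0,0,-36.6, 0,-224,88,25,0,0,-36.6]'
python3 -m inch '[0,-228,-53,20,0,0,-34, 0,-228,-53,20,0,0,-34, 0,-228,-53,20,0,0,-34, 0,-228,-53,20,0,0,-34, 0,-228,-53,20,0,0,-34]'
python3 -m inch '[0,-82,-55,0,0,0,0, 0,-82,-55,0,0,0,0, 0,-82,-55,0,0,0,0, 0,-82,-55,0,0,0,0]'
python3 - <<'E'
from h import *
plan([(619,-271,360,-93)])
s=ctrl.snapshot('wrist'); save(s,'w0'); print((-np.array(s['R']).T@s['t']).round(3))
for t,z in [('dish_pack_center',.044),('rice_box_center',.046),('sauce_cup_center',.034),('soup_cup_center',.066),('chopstick_case_center',.026)]:
    print(t,[(np.round(d['location'],3),round(d['p'],2)) for d in ctrl.mark_of(s,t)[:2]],rect(s,t,z))
E
```

```text
clock: 2.45
tool_pos: [0.382, -0.4983, 0.3797]
orientation: [-180.0, 0.0, -126.7]
force: [0.4, -0.5, -0.1]
opening: 0.088
gripper_force: 0.0
clock: 2.95
tool_pos: [0.5621, -0.3476, 0.3594]
orientation: [-180.0, 0.0, -92.6]
force: [0.9, -0.3, 0.2]
opening: 0.0876
gripper_force: 0.0
clock: 3.35
tool_pos: [0.62, -0.2696, 0.3594]
orientation: [180.0, 0.0, -92.9]
force: [0.0, -0.2, 1.1]
opening: 0.0875
gripper_force: 0.0
now [ 620.  -269.6  359.4  -92.9] [179.97   0.  ] t 3.35 open 0.08754335802418269
[ 1.5  1.  -0.6  0.1] dist 2 (619, -271, 360, -93)
[ 0.616 -0.349  0.341]
dish_pack_center [(array([ 0.62 , -0.27 ,  0.024]), 0.89)] (622.1, -272.8, 61.7, 166.5, -2.56)
rice_box_center [(array([ 0.526, -0.101,  0.029]), 0.69), (array([ 0.506, -0.204,  0.005]), 0.33)] (528.2, -114.0, 40.1, 57.9, 88.57)
sauce_cup_center [(array([ 0.506, -0.309,  0.021]), 0.92)] (507.6, -306.0, 44.9, 45.0, -70.37)
soup_cup_center [(array([ 0.512, -0.415,  0.032]), 0.7)] (519.7, -396.8, 29.9, 66.9, 89.72)
chopstick_case_center [(array([ 0.389, -0.248,  0.016]), 0.78)] (395.3, -269.4, 39.1, 156.5, -2.14)
```

View pics/w0.png

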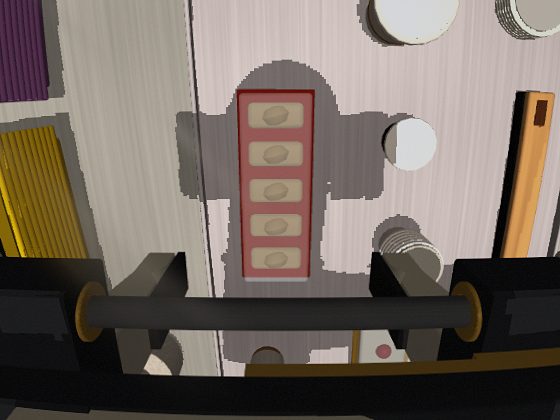

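The wrist view shows the whole dish pack, top centred at pixel (276,185), with the fingers straddling its x direction. I descend, grip and lift.

```bash
python3 -m inch '[0,2,-1,45,0,0,0, 0,2,-1,90,0,0,0, 0,2,-1,130,0,0,0, 0,2,-1,155,0,0,0, 0,2,-1,166,0,0,0]'
python3 -m inch '[0,0,0,0,0,0,0, 1,0,0,0,0,0,0, 1,0,0,0,0,0,0, 1,0,0,0,0,0,0, 1,0,0,0,0,0,0]'
python3 -m inch '[1,0,0,0,0,0,0, 1,0,0,0,0,0,0, 1,0,0,0,0,0,0, 1,0,0,0,0,0,0]'
python3 - <<'E'
from h import *
x,y=tray(90,0); print(x,y); z=330
plan([(621,-271,z,-92.9),(600,-30,z,-93.7),(x,y-60,z,-93.7),(x,y,z,-93.7),(x,y,196,-93.7)])
E
```

```text
clock: 4.4
tool_pos: [0.6191, -0.2729, 0.1905]
orientation: [179.7, 0.0, -93.1]
force: [0.2, 0.7, 0.2]
opening: 0.0878
gripper_force: 0.0
clock: 4.9
tool_pos: [0.6206, -0.273, 0.1952]
orientation: [-179.9, -0.0, -93.0]
force: [1.4, 1.2, 3.7]
opening: 0.0636
gripper_force: 30.0
clock: 5.3
tool_pos: [0.6207, -0.273, 0.1952]
orientation: [-179.9, -0.0, -93.0]
force: [-1.2, 1.1, 6.2]
opening: 0.0636
gripper_force: 30.0
591.8124056444962 254.19209225723378
now [ 620.7 -273.   195.2  -93. ] [-1.7987e+02 -3.0000e-02] t 5.3 open 0.06361433539069557
[-2.000e+00 -2.000e-01 -1.348e+02 -1.000e-01] dist 135 (621, -271, 330, -92.9)
[-239.6   33.2    0.     0.8] dist 242 (600, -30, 330, -93.7)
[-223.2   22.6   -0.    -0. ] dist 224 (np.float64(591.8124056444962), np.float64(194.19209225723378), 330, -93.7)
[-59.9   3.9  -0.   -0. ] dist 60 (np.float64(591.8124056444962), np.float64(254.19209225723378), 330, -93.7)
[ -0.   0. 134.  -0.] dist 134 (np.float64(591.8124056444962), np.float64(254.19209225723378), 196, -93.7)
```

```bash
python3 -m inch '[1,0,0,-20,0,0,0, 1,0,0,-60,0,0,0, 1,0,0,-100,0,0,0, 1,0,0,-125,0,0,0, 1,-2,0,-135,0,0,0]'
python3 -m inch '[1,-30,4,0,0,0,0.2, 1,-80,11,0,0,0,0.4, 1,-130,18,0,0,0,0.8, 1,-180,25,0,0,0,0.8, 1,-230,32,0,0,0,0.8]'
python3 -m inch '[1,-50,5,0,0,0,0, 1,-100,10,0,0,0,0, 1,-150,15,0,0,0,0, 1,-195,20,0,0,0,0, 1,-223,22,0,0,0,0]'
python3 -m inch '[1,-35,3,0,0,0,0, 1,-58,4,0,0,0,0, 1,-68,5,0,0,0,0, 1,-68,5,0,0,0,0]'
python3 - <<'E'
from h import *
x,y=tray(90,0)
plan([(x,y,330,-93.7)])
s=ctrl.snapshot('wrist'); save(s,'w1')
print(rect(s,'serving_tray',.012),rect(s,'dish_pack_center',.165+.02))
s=ctrl.snapshot('top');print(rect(s,'serving_tray',.012),rect(s,'dish_pack_center',.185))
E
```

```text
clock: 5.8
tool_pos: [0.6206, -0.2712, 0.3319]
orientation: [-179.8, -0.0, -93.0]
force: [-0.5, -0.2, -2.6]
opening: 0.0637
gripper_force: 30.0
clock: 6.3
tool_pos: [0.5995, -0.0397, 0.3272]
orientation: [179.9, -0.0, -93.9]
force: [0.7, -0.8, -1.6]
opening: 0.0634
gripper_force: 30.0
clock: 6.8
tool_pos: [0.5924, 0.1855, 0.3271]
orientation: [179.9, -0.0, -93.7]
force: [1.4, -0.4, -1.8]
opening: 0.0637
gripper_force: 30.0
clock: 7.2
tool_pos: [0.5928, 0.2515, 0.3275]
orientation: [179.9, -0.1, -93.8]
force: [-0.8, -0.2, -2.8]
opening: 0.0639
gripper_force: 30.0
now [592.8 251.5 327.5 -93.8] [ 1.7992e+02 -5.0000e-02] t 7.2 open 0.06392586240344117
[-2.6  1.1 -2.5 -0.1] dist 4 (np.float64(591.8124056444962), np.float64(254.19209225723378), 330, -93.7)
(496.5, 221.1, 240.8, 291.0, 88.57) (589.8, 207.4, 54.2, 76.5, -3.75)
(501.8, 259.7, 288.7, 359.3, -3.56) (584.7, 196.7, 65.2, 66.6, -3.86)
```

View pics/w1.png

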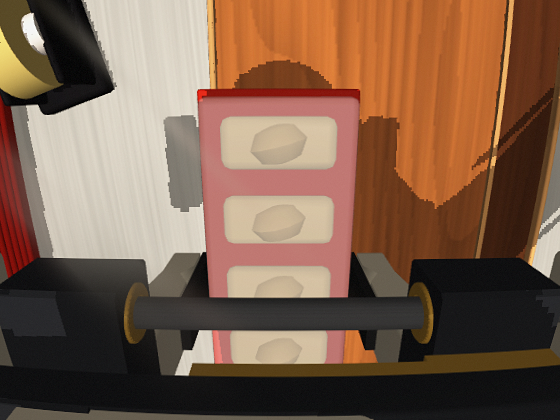

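The pack is held straight and the tray's back rim shows at left, near pixel (212,40). I lower the pack, then open and retreat.

```bash
python3 -m inch '[1,-2,1,40,0,0,0, 1,-2,1,85,0,0,0, 1,-2,1,110,0,0,0, 1,-2,1,122,0,0,0, 1,-2,1,129,0,0,0]'
python3 -m inch '[1,0,0,1,0,0,0, 1,0,0,1,0,0,0, 0.1,0,0,0,0,0,0, 0.1,0,0,0,0,0,0, 0.1,0,0,0,0,0,0]'
python3 -m inch '[0.1,0,0,0,0,0,0, 0.1,0,0,-20,0,0,0, 0.1,0,0,-60,0,0,0, 0,0,0,-110,0,0,0, 0,0,0,-150,0,0,0]'
python3 - <<'E'
from h import *
plan([(590,0,345,-93),(507.5,-237,345,-92),(507.5,-307,345,-92)])
s=ctrl.snapshot('wrist'); save(s,'w2')
print(rect(s,'dish_pack_center',.046))
s=ctrl.snapshot('top');print(rect(s,'serving_tray',.012),rect(s,'dish_pack_center',.046)); print([d['location'] for d in ctrl.mark_of(s,'dish_pack_center')[:1]])
E
```

```text
clock: 8.0
tool_pos: [0.5924, 0.2522, 0.199]
orientation: [180.0, -0.0, -93.8]
force: [0.4, -0.5, -2.3]
opening: 0.064
gripper_force: 30.0
clock: 8.5
tool_pos: [0.5925, 0.2529, 0.2008]
orientation: [-179.9, 0.1, -93.8]
force: [-0.3, 0.1, 0.2]
opening: 0.0775
gripper_force: 0.0
clock: 9.0
tool_pos: [0.5923, 0.2526, 0.3525]
orientation: [-179.9, 0.0, -93.8]
force: [0.7, 0.8, 0.6]
opening: 0.0863
gripper_force: 0.0
now [592.3 252.6 352.5 -93.8] [-1.7991e+02  4.0000e-02] t 9.0 open 0.08632366259566801
[252.2 -14.5   7.5  -0.8] dist 253 (590, 0, 345, -93)
[241.  70.  -0.  -1.] dist 251 (507.5, -237, 345, -92)
[70.  -2.4 -0.   0. ] dist 70 (507.5, -307, 345, -92)
(592.8, 254.6, 61.4, 167.0, -3.72)
(502.8, 259.1, 295.6, 361.2, -3.77) (587.1, 219.8, 64.0, 101.4, 1.37)
[[0.5916, 0.2543, 0.0217]]
```

View pics/w2.png

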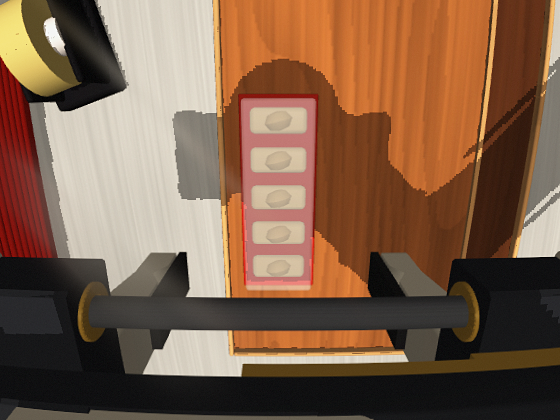

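The pack sits straight on the tray, its top centred at (278,192), with an even gap to the back rim. Next is the sauce cup.

```bash
python3 -m inch '[0,50,-3,0,0,0,0, 0,100,-6,2,0,0,0, 0,150,-9,4,0,0,0, 0,200,-12,6,0,0,0, 0,249,-14,7,0,0,0]'
python3 -m inch '[0,47,14,0,0,0,0, 0,94,28,0,0,0,0, 0,141,42,0,0,0,0, 0,188,56,0,0,0,0, 0,235,69,0,0,0,0]'
python3 -m inch '[0,47,0,0,0,0,0, 0,75,0,0,0,0,0, 0,75,0,0,0,0,0, 0,75,0,0,0,0,0]'
python3 - <<'E'
from h import *
s=ctrl.snapshot('wrist')
r=rect(s,'sauce_cup_center',.034);print(r,rect(s,'soup_cup_center',.066)); print([d['location'] for d in ctrl.mark_of(s,'sauce_cup_center')[:1]])
plan([(r[0],r[1],345,-93.8)])
E
```

```text
clock: 9.8
tool_pos: [0.5889, 0.0014, 0.341]
orientation: [179.8, -0.1, -93.8]
force: [1.7, -0.1, 0.2]
opening: 0.0876
gripper_force: 0.0
clock: 10.3
tool_pos: [0.5036, -0.2282, 0.3414]
orientation: [179.9, 0.0, -93.8]
force: [1.4, 0.1, 0.6]
opening: 0.0875
gripper_force: 0.0
clock: 10.7
tool_pos: [0.4995, -0.302, 0.341]
orientation: [179.8, 0.0, -93.9]
force: [-0.1, -0.6, 0.4]
opening: 0.0875
gripper_force: 0.0
(506.9, -305.5, 44.0, 44.5, -4.02) None
[[0.5066, -0.3062, 0.0191]]
now [ 500.2 -300.5  342.3  -93.8] [1.7996e+02 1.0000e-02] t 10.9 open 0.08779275707049959
[ 4.6 -7.  -2.7  0. ] dist 9 (506.9, -305.5, 345, -93.8)
```

```bash
python3 -m inch '[0,5,-7,40,0,0,0, 0,5,-7,85,0,0,0, 0,5,-7,125,0,0,0, 0,5,-7,147,0,0,0, 0,5,-7,156,0,0,0]'
python3 -m inch '[0,0,0,0,0,0,0, 1,0,0,0,0,0,0, 1,0,0,0,0,0,0, 1,0,0,0,0,0,0, 1,0,0,0,0,0,0]'
python3 -m inch '[1,0,0,0,0,0,0, 1,0,0,0,0,0,0, 1,0,0,-10,0,0,0, 1,0,0,-35,0,0,0, 1,0,0,-70,0,0,0]'
python3 -m inch '[1,0,0,-30,0,0,0, 1,0,0,-60,0,0,0, 1,0,0,-75,0,0,0, 1,0,0,-80,0,0,0]'
python3 - <<'E'
from h import *
plan([(560,-75,336,-93.8),(592.8,155,336,-93.8),(592.8,254.6,336,-93.8)])
s=ctrl.snapshot('wrist');save(s,'w3')
E
```

```text
clock: 11.4
tool_pos: [0.5061, -0.3057, 0.1842]
orientation: [179.8, 0.0, -93.8]
force: [0.4, 0.1, 0.6]
opening: 0.0878
gripper_force: 0.0
clock: 11.9
tool_pos: [0.5069, -0.307, 0.1877]
orientation: [-179.9, -0.0, -93.8]
force: [0.5, 0.5, 0.2]
opening: 0.0612
gripper_force: 0.0
clock: 12.4
tool_pos: [0.506, -0.3067, 0.2564]
orientation: [179.8, 0.0, -93.8]
force: [0.8, -0.4, 0.5]
opening: 0.0424
gripper_force: 30.0
clock: 12.8
tool_pos: [0.5069, -0.307, 0.3395]
orientation: [-179.8, -0.1, -93.8]
force: [1.2, -0.4, -0.2]
opening: 0.0422
gripper_force: 30.0
now [ 506.9 -307.   339.5  -93.8] [-1.7978e+02 -5.0000e-02] t 12.8 open 0.04216432482509705
[-235.   -37.5    3.5   -0. ] dist 238 (560, -75, 336, -93.8)
[-231.7  -17.5   -0.    -0. ] dist 232 (592.8, 155, 336, -93.8)
[-99.4   6.6  -0.   -0. ] dist 100 (592.8, 254.6, 336, -93.8)
```

View pics/w3.png

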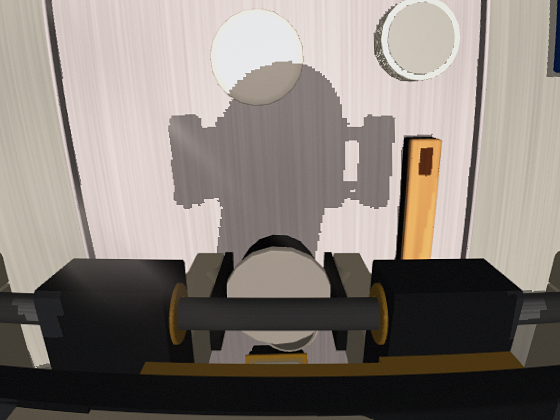

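The sauce cup is held level, its lid filling about (228–330, 248–348) below the closing line. I carry it to the dish pack.

```bash
python3 -m inch '[1,-25,-4,0,0,0,0, 1,-65,-10,0,0,0,0, 1,-110,-17,0,0,0,0, 1,-155,-25,0,0,0,0, 1,-200,-32,0,0,0,0]'
python3 -m inch '[1,-45,-5,0,0,0,0, 1,-90,-9,0,0,0,0, 1,-135,-13,0,0,0,0, 1,-180,-17,0,0,0,0, 1,-225,-20,0,0,0,0]'
python3 -m inch '[1,-42,0,0,0,0,0, 1,-80,0,0,0,0,0, 1,-110,0,0,0,0,0, 1,-130,0,0,0,0,0, 1,-135,0,0,0,0,0]'
python3 - <<'E'
from h import *
plan([(592.8,254.6,336,-93.8)])
s=ctrl.snapshot('wrist')
print([d['location'] for d in ctrl.mark_of(s,'sauce_cup_center')[:1]],[d['location'] for d in ctrl.mark_of(s,'dish_pack_center')[:1]])
s=ctrl.snapshot('side')
print([d['location'] for d in ctrl.mark_of(s,'sauce_cup_center')[:1]],[d['location'] for d in ctrl.mark_of(s,'dish_pack_center')[:1]])
E
```

```text
clock: 13.35
tool_pos: [0.5517, -0.1079, 0.3356]
orientation: [179.9, -0.0, -93.9]
force: [1.1, 0.0, -0.5]
opening: 0.0426
gripper_force: 30.0
clock: 13.85
tool_pos: [0.5866, 0.1155, 0.3355]
orientation: [179.9, -0.1, -93.8]
force: [1.6, -0.3, -0.2]
opening: 0.0421
gripper_force: 30.0
clock: 14.35
tool_pos: [0.5958, 0.2502, 0.3353]
orientation: [179.9, -0.1, -93.7]
force: [-1.7, 0.2, -0.9]
opening: 0.0423
gripper_force: 30.0
now [595.8 250.2 335.3 -93.7] [ 1.7992e+02 -6.0000e-02] t 14.35 open 0.04225667121347635
[-4.2  3.2 -0.7  0.1] dist 5 (592.8, 254.6, 336, -93.8)
[[0.5945, 0.252, 0.1674]] [[0.595, 0.2586, 0.0254]]
[[0.5943, 0.2474, 0.1711]] [[0.593, 0.258, 0.0221]]
```

```bash
python3 -m inch '[1,-4,3,30,0,0,0, 1,-4,3,65,0,0,0, 1,-4,3,88,0,0,0, 1,-4,3,98,0,0,0, 1,-4,3,103,0,0,0]'
python3 -m inch '[1,0,0,2,0,0,0, 1,0,0,2,0,0,0, 0.3,0,0,2,0,0,0, 0.3,0,0,2,0,0,0, 0.3,0,0,2,0,0,0]'
python3 -m inch '[0.3,0,0,0,0,0,0, 0.3,0,0,-15,0,0,0, 0.3,0,0,-50,0,0,0, 0,0,0,-90,0,0,0, 0,0,0,-120,0,0,0]'
python3 - <<'E'
from h import *
plan([(550,35,345,-92),(400,-165,345,-92),(390,-248,345,-92)])
s=ctrl.snapshot('wrist');save(s,'w4')
print(rect(s,'dish_pack_center',.046),rect(s,'sauce_cup_center',.076))
E
```

```text
clock: 15.15
tool_pos: [0.5933, 0.2519, 0.2331]
orientation: [180.0, -0.0, -93.9]
force: [-0.0, -0.4, 0.0]
opening: 0.0421
gripper_force: 30.0
clock: 15.65
tool_pos: [0.5933, 0.2528, 0.2324]
orientation: [-180.0, 0.0, -93.8]
force: [-0.4, -0.3, 0.9]
opening: 0.0588
gripper_force: 0.0
clock: 16.15
tool_pos: [0.5934, 0.2527, 0.3542]
orientation: [-179.9, 0.0, -93.8]
force: [0.6, 0.9, -0.4]
opening: 0.0722
gripper_force: 0.0
now [593.4 252.7 354.2 -93.8] [-1.7991e+02  5.0000e-02] t 16.15 open 0.07218499850486117
[220.1  28.8   9.2  -1.8] dist 222 (550, 35, 345, -92)
[205.1 142.9   0.    0. ] dist 250 (400, -165, 345, -92)
[83.3  7.1  0.   0. ] dist 84 (390, -248, 345, -92)
(592.9, 254.0, 61.7, 166.8, -3.9) (594.1, 253.5, 43.4, 44.1, -48.49)
```

View pics/w4.png

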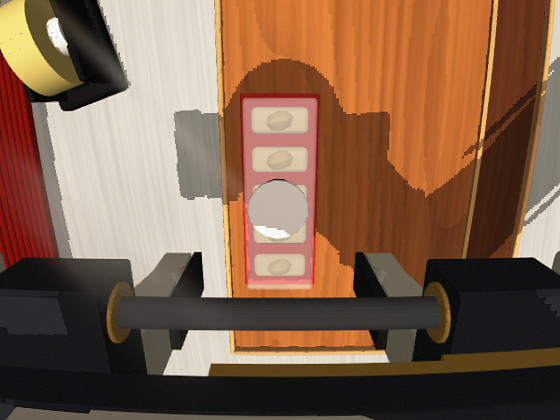

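The sauce cup stands level in the middle of the lid, at pixel (278,210). Next is the chopstick case.

```bash
python3 -m inch '[0,45,6,2,0,0,-1, 0,90,12,4,0,0,-1.8, 0,135,18,6,0,0,-1.8, 0,178,24,8,0,0,-1.8, 0,220,29,9,0,0,-1.8]'
python3 -m inch '[0,41,28,0,0,0,0, 0,82,57,0,0,0,0, 0,123,86,0,0,0,0, 0,164,114,0,0,0,0, 0,205,143,0,0,0,0]'
python3 -m inch '[0,40,3,0,0,0,0, 0,70,6,0,0,0,0, 0,83,7,0,0,0,0, 0,83,7,0,0,0,0]'
python3 - <<'E'
from h import *
s=ctrl.snapshot('wrist');save(s,'w5')
r=rect(s,'chopstick_case_center',.026);print(r,[d['location'] for d in ctrl.mark_of(s,'chopstick_case_center')[:1]])
plan([(r[0],r[1],345,-90+r[4])])
E
```

```text
clock: 16.8
tool_pos: [0.5484, 0.0333, 0.3414]
orientation: [179.9, -0.0, -92.0]
force: [0.2, 0.3, 0.4]
opening: 0.0875
gripper_force: 0.0
clock: 17.3
tool_pos: [0.3977, -0.1657, 0.3419]
orientation: [179.9, 0.0, -92.0]
force: [1.6, -0.9, 0.5]
opening: 0.0875
gripper_force: 0.0
clock: 17.7
tool_pos: [0.3889, -0.2486, 0.3416]
orientation: [179.9, 0.0, -92.2]
force: [-1.0, 0.8, 0.2]
opening: 0.0877
gripper_force: 0.0
(389.5, -249.7, 26.4, 193.9, -1.98) [[0.3897, -0.2499, 0.016]]
now [ 389.5 -246.9  342.1  -92. ] [1.7994e+02 2.0000e-02] t 17.85 open 0.0876332320224921
[ 2.8 -0.1 -2.9 -0.1] dist 4 (389.5, -249.7, 345, -91.98)
```

View pics/w5.png

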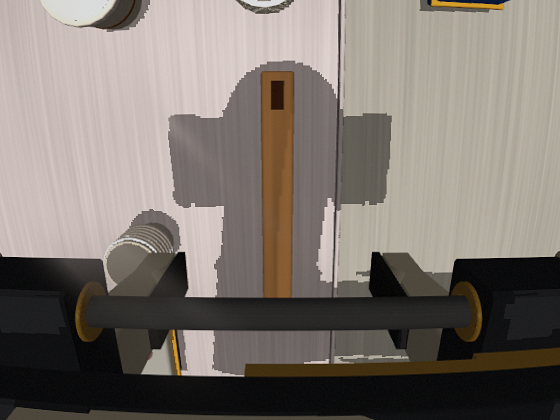

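The case runs from (277,72) down under the bar, centred between the fingers. I grip it.

```bash
python3 -m inch '[0,1,0,40,0,0,0, 0,1,0,85,0,0,0, 0,1,0,122,0,0,0, 0,1,0,140,0,0,0, 0,1,0,148,0,0,0]'
python3 -m inch '[0,0,0,0,0,0,0, 1,0,0,0,0,0,0, 1,0,0,0,0,0,0, 1,0,0,0,0,0,0, 1,0,0,0,0,0,0]'
python3 -m inch '[1,0,0,0,0,0,0, 1,0,0,0,0,0,0, 1,0,0,0,0,0,0, 1,0,0,0,0,0,0]'
python3 -m inch '[1,0,0,-10,0,0,0, 1,0,0,-45,0,0,0, 1,0,0,-90,0,0,0, 1,0,0,-105,0,0,0, 1,0,0,-110,0,0,0]'
python3 - <<'E'
from h import *
x,y=tray(-116,0);print(x,y)
plan([(400,-14,300,-92),(x,y-50,300,-93.7),(x,y,300,-93.7)])
E
```

```text
clock: 18.35
tool_pos: [0.3891, -0.2473, 0.1928]
orientation: [179.8, 0.0, -91.9]
force: [-0.3, 0.3, 0.5]
opening: 0.0875
gripper_force: 0.0
clock: 18.85
tool_pos: [0.3898, -0.2483, 0.1954]
orientation: [-179.9, -0.0, -92.0]
force: [0.2, 0.1, -0.5]
opening: 0.0608
gripper_force: 0.0
clock: 19.25
tool_pos: [0.3896, -0.2483, 0.1947]
orientation: [-180.0, 0.0, -92.0]
force: [-0.1, -1.1, -1.1]
opening: 0.0292
gripper_force: 0.0
clock: 19.75
tool_pos: [0.39, -0.2484, 0.3074]
orientation: [-179.7, -0.0, -92.0]
force: [-0.0, 0.1, -1.4]
opening: 0.0256
gripper_force: 30.0
386.2417882804272 267.4857477573431
now [ 390.  -248.4  307.4  -92. ] [-1.7974e+02 -4.0000e-02] t 19.75 open 0.02561228792156689
[-234.6   -1.7    7.4   -0. ] dist 235 (400, -14, 300, -92)
[-230.9   21.8   -0.     1.7] dist 232 (np.float64(386.2417882804272), np.float64(217.48574775734312), 300, -93.7)
[-49.9   3.2  -0.   -0. ] dist 50 (np.float64(386.2417882804272), np.float64(267.4857477573431), 300, -93.7)
```

```bash
python3 - <<'E'
from h import *
x,y=tray(-116,0);plan([(440,-20,307,-92),(x,y-50,307,-93.7),(x,y,307,-93.7)],(390,-248,307,-92))
s=ctrl.snapshot('wrist');save(s,'w6');print([d['location'] for d in ctrl.mark_of(s,'chopstick_case_center')[:1]])
s=ctrl.snapshot('side');print([d['location'] for d in ctrl.mark_of(s,'chopstick_case_center')[:1]])
E
```

```text
[-229.6  -42.     0.     0. ] dist 233 (440, -20, 307, -92)
[-235.5   62.    -0.     1.7] dist 243 (np.float64(386.2417882804272), np.float64(217.48574775734312), 307, -93.7)
[-49.9   3.2  -0.   -0. ] dist 50 (np.float64(386.2417882804272), np.float64(267.4857477573431), 307, -93.7)
[[0.3892, -0.2481, 0.1238]]
[[0.388, -0.2495, 0.1287]]
```

View pics/w6.png

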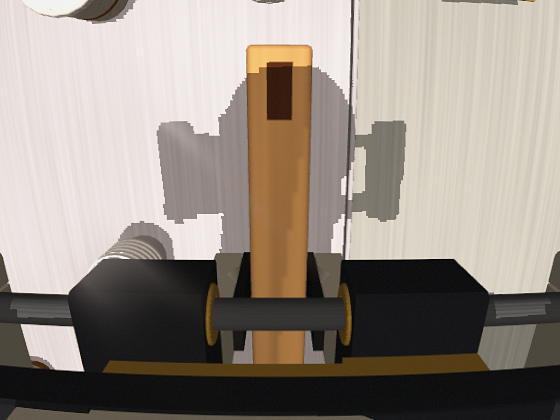

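The case is held straight, its far end at (279,47). The grip height is as planned, so I carry it to the slot.

```bash
python3 -m inch '[1,-25,-5,0,0,0,0, 1,-70,-13,0,0,0,0, 1,-120,-22,0,0,0,0, 1,-170,-31,0,0,0,0, 1,-218,-40,0,0,0,0]'
python3 -m inch '[1,-47,12,0,0,0,0.4, 1,-94,25,0,0,0,0.8, 1,-141,37,0,0,0,1.2, 1,-188,50,0,0,0,1.7, 1,-235,62,0,0,0,1.7]'
python3 -m inch '[1,-30,3,0,0,0,0, 1,-50,4,0,0,0,0, 1,-60,4,0,0,0,0, 1,-60,4,0,0,0,0]'
python3 - <<'E'
from h import *
s=ctrl.snapshot('wrist');save(s,'w7')
print(rect(s,'serving_tray',.012)); s=ctrl.snapshot('top');print(rect(s,'serving_tray',.012))
x,y=tray(-116,0);plan([(x,y,307,-93.7)])
E
```

```text
clock: 20.45
tool_pos: [0.4368, -0.0305, 0.3034]
orientation: [179.9, -0.1, -92.1]
force: [2.1, -1.4, 0.6]
opening: 0.0256
gripper_force: 30.0
clock: 20.95
tool_pos: [0.3823, 0.2063, 0.3034]
orientation: [179.9, -0.1, -93.7]
force: [1.8, 0.9, -0.7]
opening: 0.0253
gripper_force: 30.0
clock: 21.35
tool_pos: [0.3836, 0.2653, 0.3037]
orientation: [179.9, -0.1, -93.7]
force: [0.1, -0.3, -1.2]
opening: 0.0258
gripper_force: 30.0
(473.8, 219.6, 233.1, 241.5, 86.44)
(503.5, 259.3, 291.7, 365.4, -3.88)
now [383.6 263.6 304.4 -93.8] [ 1.7997e+02 -4.0000e-02] t 21.55 open 0.02577811226839389
[-4.  -2.4 -2.6 -0.1] dist 5 (np.float64(386.2417882804272), np.float64(267.4857477573431), 307, -93.7)
```

View pics/w7.png

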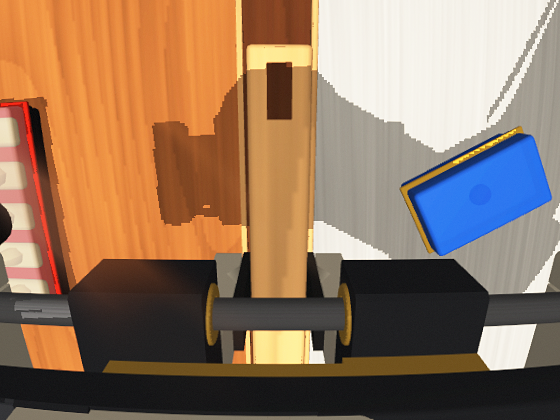

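The slot floor (dark) shows between the rib (≈241,20) and front rim (≈314,20). I check the alignment from those edges.

```bash
python3 - <<'E'
from h import *
s=ctrl.snapshot('wrist');f=s['frame']
for r in (8,30): print([ (c,int(f[r,c].sum())) for c in list(range(232,252))+list(range(306,324))])
a=np.radians(3.7)
def tr(p): d=p[:2]*1000-[502,260]; return np.round([np.cos(a)*d[0]-np.sin(a)*d[1],np.sin(a)*d[0]+np.cos(a)*d[1]],1)
for r in (8,30):
    for c,z in ((236,.01),(240,.01),(245,.01),(312,.014),(315,.014),(319,.014)): print(r,c,tr(unproj(s,(c,r),z)))
E
```

```text
[(232, 432), (233, 436), (234, 436), (235, 459), (236, 600), (237, 596), (238, 598), (239, 602), (240, 601), (241, 403), (242, 204), (243, 229), (244, 226), (245, 226), (246, 224), (247, 214), (248, 219), (249, 225), (250, 221), (251, 216), (306, 236), (307, 226), (308, 236), (309, 236), (310, 222), (311, 371), (312, 549), (313, 606), (314, 616), (315, 619), (316, 603), (317, 569), (318, 616), (319, 721), (320, 725), (321, 721), (322, 719), (323, 717)]
[(232, 428), (233, 435), (234, 435), (235, 458), (236, 555), (237, 609), (238, 601), (239, 603), (240, 619), (241, 544), (242, 248), (243, 228), (244, 226), (245, 218), (246, 224), (247, 221), (248, 220), (249, 215), (250, 220), (251, 224), (306, 225), (307, 227), (308, 230), (309, 227), (310, 233), (311, 401), (312, 586), (313, 576), (314, 622), (315, 612), (316, 588), (317, 523), (318, 615), (319, 727), (320, 726), (321, 722), (322, 724), (323, 721)]
8 236 [ -89.4 -144.3]
8 240 [ -92.2 -144.3]
8 245 [ -95.6 -144.2]
8 312 [-141.7 -143.2]
8 315 [-143.7 -143.2]
8 319 [-146.5 -143.3]
30 236 [ -89.1 -129.7]
30 240 [ -91.9 -129.7]
30 245 [ -95.4 -129.6]
30 312 [-141.9 -128.8]
30 315 [-144.  -128.8]
30 319 [-146.7 -128.9]
```

```bash
python3 -m inch '[1,-4,-1.5,35,0,0,0, 1,-4,-1.5,75,0,0,0, 1,-4,-1.5,93,0,0,0, 1,-4,-1.5,101,0,0,0, 1,-4,-1.5,105,0,0,0]'
python3 -m inch '[1,0,0,1.5,0,0,0, 1,0,0,1.5,0,0,0, 0.5,0,0,1.5,0,0,0, 0.5,0,0,1.5,0,0,0, 0.5,0,0,1.5,0,0,0]'
python3 -m inch '[0.5,0,0,0,0,0,0, 0.5,0,0,-15,0,0,0, 0.5,0,0,-50,0,0,0, 0.3,0,0,-95,0,0,0, 0,0,0,-145,0,0,0]'
python3 - <<'E'
from h import *
plan([(440,70,340,-92),(524,-95,340,-90)])
s=ctrl.snapshot('wrist');r=rect(s,'chopstick_case_center',.028);print(r,[d['location'] for d in ctrl.mark_of(s,'chopstick_case_center')[:1]],tray(-116,0))
s=ctrl.snapshot('top');r=rect(s,'chopstick_case_center',.024);print(r)
E
```

```text
clock: 22.1
tool_pos: [0.3854, 0.2684, 0.1994]
orientation: [180.0, -0.0, -93.8]
force: [0.0, -0.3, -0.7]
opening: 0.0255
gripper_force: 30.0
clock: 22.6
tool_pos: [0.3854, 0.2691, 0.1987]
orientation: [-180.0, 0.1, -93.7]
force: [0.1, 1.2, 0.7]
opening: 0.0417
gripper_force: 0.0
clock: 23.1
tool_pos: [0.3849, 0.2684, 0.3441]
orientation: [179.9, -0.1, -93.7]
force: [1.4, 1.9, -0.2]
opening: 0.0549
gripper_force: 0.0
now [384.9 268.4 344.1 -93.7] [ 1.7994e+02 -1.1000e-01] t 23.1 open 0.05492848424168767
[194.4 -67.9   4.1  -1.7] dist 206 (440, 70, 340, -92)
[162.  -89.7   0.   -2. ] dist 185 (524, -95, 340, -90)
(385.6, 266.9, 26.8, 193.3, -3.75) [[0.3849, 0.2683, 0.0185]] (np.float64(386.2417882804272), np.float64(267.4857477573431))
(385.6, 228.9, 26.4, 122.4, -3.67)
```

The case lies in the slot, centred and straight. Next is the rice box.

```bash
python3 -m inch '[0,45,-16,1,0,0,-0.5, 0,90,-32,2,0,0,-1, 0,136,-48,3,0,0,-1.5, 0,180,-63,4,0,0,-1.7, 0,194,-68,4,0,0,-1.7]'
python3 -m inch '[0,43,-24,0,0,0,-1, 0,86,-48,0,0,0,-2, 0,129,-72,0,0,0,-2, 0,162,-90,0,0,0,-2, 0,162,-90,0,0,0,-2]'
python3 -m inch '[0,0,0,0,0,0,0, 0,0,0,0,0,0,0]'
python3 - <<'E'
from h import *
s=ctrl.snapshot('wrist');save(s,'w8')
r=rect(s,'rice_box_center',.046,(.524,-.1));print(r,[d['location'] for d in ctrl.mark_of(s,'rice_box_center')[:2]])
plan([(r[0],r[1],340,-90+r[4])])
E
```

```text
clock: 23.85
tool_pos: [0.4401, 0.0675, 0.3373]
orientation: [179.8, -0.1, -92.2]
force: [-0.3, -0.3, 0.4]
opening: 0.0879
gripper_force: 0.0
clock: 24.35
tool_pos: [0.5257, -0.0976, 0.3366]
orientation: [179.8, -0.1, -90.3]
force: [-0.4, 0.1, -0.8]
opening: 0.088
gripper_force: 0.0
clock: 24.55
tool_pos: [0.5241, -0.0939, 0.338]
orientation: [179.9, -0.0, -90.0]
force: [0.2, 0.2, 0.6]
opening: 0.0878
gripper_force: 0.0
(522.4, -103.5, 58.3, 99.2, -1.67) [[0.5242, -0.1013, 0.0264]]
now [524.4 -93.3 339.1 -89.9] [179.99   0.  ] t 24.7 open 0.08768913872246821
[10.2  2.  -0.9  1.7] dist 10 (522.4, -103.5, 340, -91.67)
```

View pics/w8.png

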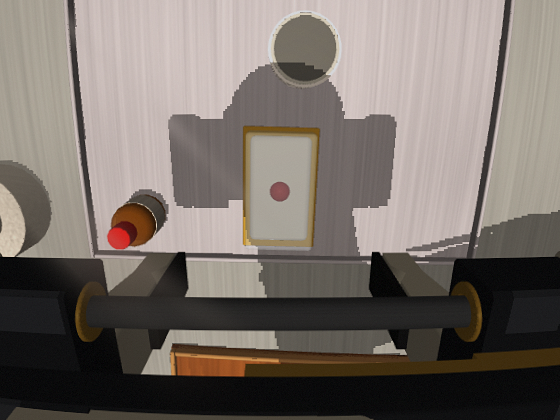

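The rice box (plum at (280,190)) lies between the fingers, and the soy bottle at (135,220) is well clear. I grip it.

```bash
python3 -m inch '[0,9,1.5,35,0,0,1.7, 0,9,1.5,80,0,0,1.7, 0,9,1.5,118,0,0,1.7, 0,9,1.5,137,0,0,1.7, 0,9,1.5,144,0,0,1.7]'
python3 -m inch '[0,0,0,0,0,0,0, 1,0,0,0,0,0,0, 1,0,0,0,0,0,0, 1,0,0,0,0,0,0, 1,0,0,0,0,0,0]'
python3 -m inch '[1,0,0,0,0,0,0, 1,0,0,0,0,0,0, 1,0,0,-10,0,0,0, 1,0,0,-40,0,0,0, 1,0,0,-80,0,0,0]'
python3 -m inch '[1,0,0,-30,0,0,0, 1,0,0,-50,0,0,0, 1,0,0,-55,0,0,0]'
python3 - <<'E'
from h import *
x,y=tray(-15,85,(501.3,260,-3.7));print(x,y)
plan([(510,120,330,-93.7),(x,y,330,-93.7)])
E
```

```text
clock: 25.2
tool_pos: [0.5223, -0.1025, 0.1933]
orientation: [179.8, -0.0, -91.7]
force: [0.2, 0.5, 0.1]
opening: 0.0871
gripper_force: 0.0
clock: 25.7
tool_pos: [0.5234, -0.1032, 0.196]
orientation: [-179.9, 0.0, -91.7]
force: [-1.0, -0.6, 0.7]
opening: 0.0612
gripper_force: 0.2
clock: 26.2
tool_pos: [0.5223, -0.1034, 0.2749]
orientation: [179.8, -0.0, -91.7]
force: [0.4, -0.9, -1.9]
opening: 0.0598
gripper_force: 30.0
clock: 26.5
tool_pos: [0.5236, -0.1033, 0.3333]
orientation: [-179.7, 0.0, -91.7]
force: [0.4, -0.7, -1.4]
opening: 0.0598
gripper_force: 30.0
491.81651192741873 345.7908121769296
now [ 523.6 -103.3  333.3  -91.7] [-1.7973e+02  3.0000e-02] t 26.5 open 0.0598217163392493
[-222.8   20.3    3.3    2. ] dist 224 (510, 120, 330, -93.7)
[-224.1   32.7   -0.    -0. ] dist 227 (np.float64(491.81651192741873), np.float64(345.7908121769296), 330, -93.7)
```

```bash
python3 -m inch '[1,-30,3,0,0,0,0.5, 1,-78,7,0,0,0,1, 1,-126,11,0,0,0,1.5, 1,-174,16,0,0,0,2, 1,-222,20,0,0,0,2]'
python3 -m inch '[1,-48,7,0,0,0,0, 1,-96,14,0,0,0,0, 1,-144,21,0,0,0,0, 1,-185,27,0,0,0,0, 1,-212,31,0,0,0,0]'
python3 -m inch '[1,-10,1,0,0,0,0, 1,-14,2,0,0,0,0, 1,-14,2,0,0,0,0]'
python3 - <<'E'
from h import *
x,y=tray(-15,85,(501.3,260,-3.7))
plan([(x,y,330,-93.7)])
s=ctrl.snapshot('wrist');save(s,'w9');print([d['location'] for d in ctrl.mark_of(s,'rice_box_center')[:1]])
E
```

```text
clock: 27.0
tool_pos: [0.509, 0.1208, 0.3295]
orientation: [179.9, -0.0, -93.8]
force: [1.7, -0.2, -1.1]
opening: 0.0599
gripper_force: 30.0
clock: 27.5
tool_pos: [0.4919, 0.3354, 0.329]
orientation: [179.9, -0.1, -93.6]
force: [0.5, -0.8, -1.6]
opening: 0.0596
gripper_force: 30.0
clock: 27.8
tool_pos: [0.4914, 0.3464, 0.3294]
orientation: [179.9, -0.1, -93.7]
force: [0.6, 0.4, -1.8]
opening: 0.0598
gripper_force: 30.0
now [491.4 346.4 329.4 -93.7] [ 1.7994e+02 -7.0000e-02] t 27.8 open 0.059846273806697006
[ 0.6 -0.4 -0.6 -0. ] dist 1 (np.float64(491.81651192741873), np.float64(345.7908121769296), 330, -93.7)
[[0.4966, 0.348, 0.1579]]
```

View pics/w9.png

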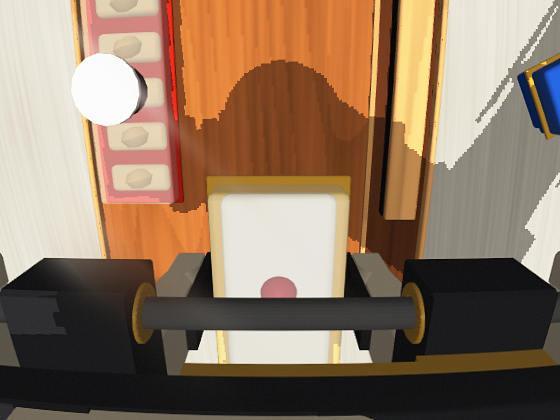

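The rice box is held straight over the gap between the dish pack and the rib. I lower it.

```bash
python3 -m inch '[1,0,0,40,0,0,0, 1,0,0,85,0,0,0, 1,0,0,112,0,0,0, 1,0,0,123,0,0,0, 1,0,0,129,0,0,0]'
python3 -m inch '[1,0,0,1.5,0,0,0, 1,0,0,1.5,0,0,0, 0.15,0,0,1.5,0,0,0, 0.15,0,0,1.5,0,0,0, 0.15,0,0,1.5,0,0,0]'
python3 -m inch '[0.15,0,0,0,0,0,0, 0.15,0,0,-15,0,0,0, 0.15,0,0,-50,0,0,0, 0,0,0,-95,0,0,0, 0,0,0,-145,0,0,0]'
python3 - <<'E'
from h import *
s=ctrl.snapshot('wrist');r=rect(s,'rice_box_center',.048,(.49,.34));print(r,[d['location'] for d in ctrl.mark_of(s,'rice_box_center')[:1]],tray(-15,85,(501.3,260,-3.7)))
plan([(505,130,350,-110),(510,-100,350,-145),(512,-325,350,-180),(514,-412,350,-180)])
E
```

```text
clock: 28.4
tool_pos: [0.492, 0.3461, 0.2007]
orientation: [180.0, -0.1, -93.8]
force: [0.3, 0.0, -1.1]
opening: 0.0596
gripper_force: 30.0
clock: 28.9
tool_pos: [0.4918, 0.3472, 0.2005]
orientation: [-180.0, 0.1, -93.7]
force: [-0.0, -1.4, -0.0]
opening: 0.0737
gripper_force: 0.0
clock: 29.4
tool_pos: [0.4913, 0.3466, 0.3454]
orientation: [179.9, -0.1, -93.7]
force: [1.2, 0.4, -0.0]
opening: 0.0848
gripper_force: 0.0
None [[0.4963, 0.3483, 0.0274]] (np.float64(491.81651192741873), np.float64(345.7908121769296))
now [492.3 347.6 349.2 -93.7] [-179.72    0.36] t 29.55 open 0.08745294022849505
[216.3 -26.7  -0.8  16.3] dist 218 (505, 130, 350, -110)
[214.4 -83.4   0.   35. ] dist 230 (510, -100, 350, -145)
[ 127.4 -185.5    0.    35. ] dist 225 (512, -325, 350, -180)
[ -2. -87.   0.   0.] dist 87 (514, -412, 350, -180)
```

```bash
python3 -m inch '[0,44,-5,0,0,0,4, 0,88,-11,0,0,0,8, 0,132,-16,0,0,0,12, 0,176,-22,0,0,0,16, 0,216,-27,0,0,0,16.3]'
python3 -m inch '[0,43,-17,0,0,0,7, 0,86,-34,0,0,0,14, 0,129,-51,0,0,0,21, 0,172,-67,0,0,0,28, 0,214,-83,0,0,0,35]'
python3 -m inch '[0,25,-37,0,0,0,7, 0,50,-74,0,0,0,14, 0,76,-111,0,0,0,21, 0,102,-148,0,0,0,28, 0,127,-185,0,0,0,35]'
python3 -m inch '[0,0,-45,0,0,0,0, 0,-1,-75,0,0,0,0, 0,-2,-90,0,0,0,0, 0,-2,-90,0,0,0,0, 0,-2,-90,0,0,0,0]'
python3 - <<'E'
from h import *
s=ctrl.snapshot('wrist');save(s,'w10');r=rect(s,'soup_cup_center',.066);print(r,[d['location'] for d in ctrl.mark_of(s,'soup_cup_center')[:1]])
plan([(r[0],r[1],350,-180)])
E
```

```text
clock: 30.05
tool_pos: [0.504, 0.1276, 0.344]
orientation: [180.0, -0.0, -110.2]
force: [1.3, -0.4, 0.6]
opening: 0.0877
gripper_force: 0.0
clock: 30.55
tool_pos: [0.5086, -0.1017, 0.3441]
orientation: [180.0, -0.0, -145.3]
force: [0.8, -0.2, 0.6]
opening: 0.0876
gripper_force: 0.0
clock: 31.05
tool_pos: [0.5107, -0.3261, 0.3439]
orientation: [180.0, -0.1, 179.7]
force: [1.4, -0.3, 0.5]
opening: 0.0878
gripper_force: 0.0
clock: 31.55
tool_pos: [0.513, -0.4138, 0.3438]
orientation: [180.0, -0.1, 179.9]
force: [0.4, -0.4, -0.1]
opening: 0.0875
gripper_force: 0.0
(515.2, -412.9, 61.5, 61.5, -56.01) [[0.5135, -0.4127, 0.0349]]
now [ 513.4 -413.   344.8 -179.9] [1.7999e+02 1.0000e-02] t 31.7 open 0.08764276578939217
[-1.8  0.1 -5.2  0.1] dist 6 (515.2, -412.9, 350, -180)
```

View pics/w10.png

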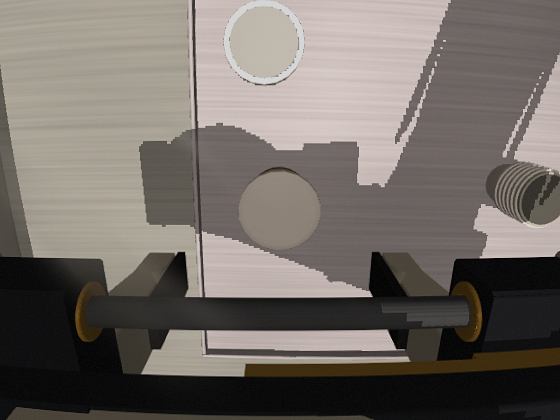

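The soup cup (lid centre (280,208)) is centred between the fingers. I grip below the lid and lift gently.

```bash
python3 -m inch '[0,-2,0,40,0,0,0, 0,-2,0,85,0,0,0, 0,-2,0,122,0,0,0, 0,-2,0,139,0,0,0, 0,-2,0,146,0,0,0]'
python3 -m inch '[0,0,0,0,0,0,0, 1,0,0,0,0,0,0, 1,0,0,0,0,0,0, 1,0,0,0,0,0,0, 1,0,0,0,0,0,0]'
python3 -m inch '[1,0,0,0,0,0,0, 1,0,0,0,0,0,0, 1,0,0,0,0,0,0, 1,0,0,-8,0,0,0, 1,0,0,-30,0,0,0]'
python3 -m inch '[1,0,0,-30,0,0,0, 1,0,0,-60,0,0,0, 1,0,0,-80,0,0,0, 1,0,0,-85,0,0,0]'
python3 - <<'E'
from h import *
x,y=tray(-15,-85,(501.3,260,-3.7));print(x,y)
plan([(510,-230,315,-180),(510,-30,315,-183.7),(x,y,315,-183.7)])
s=ctrl.snapshot('wrist');save(s,'w11');print([d['location'] for d in ctrl.mark_of(s,'soup_cup_center')[:1]])
E
```

```text
clock: 32.2
tool_pos: [0.5149, -0.4129, 0.1966]
orientation: [179.9, -0.2, -180.0]
force: [-0.3, 0.2, -0.1]
opening: 0.0878
gripper_force: 0.0
clock: 32.7
tool_pos: [0.5153, -0.4143, 0.1996]
orientation: [-180.0, 0.1, 180.0]
force: [-0.1, 0.5, 3.1]
opening: 0.0609
gripper_force: 9.7
clock: 33.2
tool_pos: [0.5142, -0.4138, 0.2269]
orientation: [179.9, -0.2, 179.9]
force: [0.7, -0.1, -1.3]
opening: 0.06
gripper_force: 30.0
clock: 33.6
tool_pos: [0.5156, -0.4146, 0.3168]
orientation: [-179.9, 0.2, 180.0]
force: [1.1, 0.8, -1.2]
opening: 0.0604
gripper_force: 30.0
480.8460195244159 176.1451570706592
now [ 515.6 -414.6  316.8  180. ] [-179.88    0.22] t 33.6 open 0.06041566343855968
[  5.7 184.6   1.8  -0. ] dist 185 (510, -230, 315, -180)
[ -0.  200.    0.    3.7] dist 200 (510, -30, 315, -183.7)
[ 42.4 203.8  -0.   -0. ] dist 208 (np.float64(480.8460195244159), np.float64(176.1451570706592), 315, -183.7)
[[0.3937, -0.4252, 0.0028]]
```

View pics/w11.png

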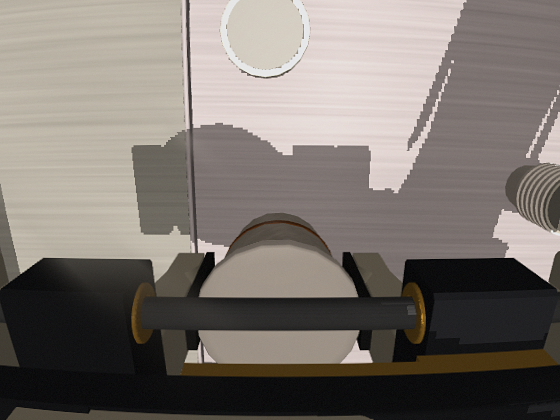

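The soup cup is held upright: lid centred at (280,310), brown band visible evenly. That was my fifteenth picture, one over the limit of 14, so I'll use only numbers from here.

```bash
python3 -m inch '[1,1,15,0,0,0,0, 1,2,45,0,0,0,0, 1,3,80,0,0,0,0, 1,4,115,0,0,0,0, 1,5,150,0,0,0,0]'
python3 -m inch '[1,0,36,0,0,0,0.8, 1,0,72,0,0,0,1.6, 1,0,108,0,0,0,2.4, 1,0,144,0,0,0,3.2, 1,0,180,0,0,0,3.7]'
python3 -m inch '[1,7,36,0,0,0,0, 1,15,72,0,0,0,0, 1,22,108,0,0,0,0, 1,30,144,0,0,0,0, 1,37,180,0,0,0,0]'
python3 -m inch '[1,7,30,0,0,0,0, 1,11,50,0,0,0,0, 1,13,62,0,0,0,0, 1,13,66,0,0,0,0, 1,13,66,0,0,0,0]'
python3 - <<'E'
from h import *
x,y=tray(-15,-85,(501.3,260,-3.7))
plan([(x,y,315,-183.7)])
for n in ('wrist','side','top'):
    s=ctrl.snapshot(n)
    for t in ('soup_cup_center','rice_box_center'): print(n,[d['location'] for d in ctrl.mark_of(s,t)[:2]])
E
```

```text
clock: 34.2
tool_pos: [0.5093, -0.2624, 0.3118]
orientation: [179.9, -0.2, 179.9]
force: [0.3, -0.3, -1.2]
opening: 0.0597
gripper_force: 30.0
clock: 34.7
tool_pos: [0.5092, -0.0825, 0.3122]
orientation: [-180.0, -0.1, 176.2]
force: [0.6, 0.5, -1.4]
opening: 0.0598
gripper_force: 30.0
clock: 35.2
tool_pos: [0.4836, 0.0992, 0.3123]
orientation: [-179.9, -0.1, 176.3]
force: [0.4, -0.6, -1.7]
opening: 0.06
gripper_force: 30.0
clock: 35.7
tool_pos: [0.4762, 0.1644, 0.313]
orientation: [-180.0, -0.1, 176.3]
force: [-0.0, 0.8, -1.7]
opening: 0.0603
gripper_force: 30.0
now [476.2 164.4 313.  176.3] [-1.7995e+02 -5.0000e-02] t 35.7 open 0.060287862042051
[-3.9 12.  -2.   0. ] dist 13 (np.float64(480.8460195244159), np.float64(176.1451570706592), 315, -183.7)
wrist [[0.3896, 0.2702, 0.0162]]
wrist [[0.4963, 0.3469, 0.0295]]
side []
side [[0.493, 0.3502, 0.0254], [0.2359, 0.2584, 0.0188]]
top []
top [[0.2357, 0.2584, 0.0195], [0.2336, -0.4406, 0.0218]]
```

```bash
python3 -m inch '[1,-4,8,20,0,0,0, 1,-4,12,55,0,0,0, 1,-4,12,85,0,0,0, 1,-4,12,100,0,0,0, 1,-4,12,108,0,0,0]'
python3 -m inch '[1,0,0,2,0,0,0, 1,0,0,2,0,0,0, 0.1,0,0,2,0,0,0, 0.1,0,0,2,0,0,0, 0.1,0,0,2,0,0,0]'
python3 -m inch '[0,0,0,2,0,0,0, 0,0,0,2,0,0,0, 0,0,0,-15,0,0,0, 0,0,0,-55,0,0,0, 0,0,0,-105,0,0,0]'
python3 -m inch '[0,15,-40,-20,0,0,0, 0,30,-80,-30,0,0,0, 0,30,-120,-30,0,0,0, 0,30,-160,-30,0,0,0, 0,30,-200,-30,0,0,0]'
python3 -m inch '[0,0,-45,0,0,0,0, 0,0,-90,0,0,0,0, 0,0,-130,0,0,0,0, 0,0,-160,0,0,0,0, 0,0,-160,0,0,0,0]'
python3 - <<'E'
from h import *
T=(501.5,260,-3.7);a=np.radians(T[2])
def inv(p): d=np.array(p[:2])-T[:2]; return np.round([np.cos(a)*d[0]+np.sin(a)*d[1],-np.sin(a)*d[0]+np.cos(a)*d[1]],1)
for n in ('top','side'):
    s=ctrl.snapshot(n); print(n,rect(s,'serving_tray',.012))
    for t,z,nr in [('dish_pack_center',.046,None),('sauce_cup_center',.076,None),('rice_box_center',.048,(.49,.34)),('soup_cup_center',.066,(.48,.18)),('chopstick_case_center',.028,None)]:
        r=rect(s,t,z,nr); m=[d['location'] for d in ctrl.mark_of(s,t) if np.linalg.norm(np.array(d['location'][:2])-(.5,.26))<.2][:1]
        print(t,'rect',r and (inv(r),r[2:]),'mark',[(inv(np.array(q)*1000),q[2]) for q in m])
    for t in('cup_stack','soy_bottle','lid_stack'): print(t,[d['location'] for d in ctrl.mark_of(s,t)[:1]])
E
```

```text
clock: 36.65
tool_pos: [0.4809, 0.1758, 0.2041]
orientation: [-179.9, -0.1, 176.3]
force: [0.1, -0.9, -1.1]
opening: 0.0603
gripper_force: 30.0
clock: 37.15
tool_pos: [0.4814, 0.1764, 0.2045]
orientation: [179.9, 0.1, 176.3]
force: [-0.1, -0.2, 1.1]
opening: 0.0765
gripper_force: 0.0
clock: 37.65
tool_pos: [0.4806, 0.1757, 0.3082]
orientation: [-179.8, -0.2, 176.3]
force: [1.6, 1.1, -0.5]
opening: 0.0879
gripper_force: 0.0
clock: 38.15
tool_pos: [0.4376, -0.0228, 0.3392]
orientation: [180.0, 0.1, 176.3]
force: [1.0, -0.3, -0.1]
opening: 0.0876
gripper_force: 0.0
clock: 38.65
tool_pos: [0.4273, -0.1837, 0.3385]
orientation: [-180.0, -0.0, 176.1]
force: [-0.1, 0.2, -0.7]
opening: 0.0879
gripper_force: 0.0
top (501.5, 260.8, 294.7, 363.7, -3.96)
dish_pack_center rect (array([91.4, -2.2]), (66.3, 170.0, -4.18)) mark [(array([87.1, -2.9]), 0.0252)]
sauce_cup_center rect (array([93.2, -0.7]), (40.1, 40.9, -87.88)) mark [(array([93.4, -1. ]), 0.0624)]
rice_box_center rect (array([-13.2,  82.8]), (56.0, 96.5, -3.45)) mark [(array([-13.2,  88. ]), 0.0241)]
soup_cup_center rect (array([-13.6, 
[... 241 characters left out ...]
 -0.0735, 0.0033]]
lid_stack [[0.3916, -0.4227, 0.0038]]
side (501.9, 261.7, 294.5, 367.2, -3.55)
dish_pack_center rect (array([84.9, 11.2]), (72.9, 177.9, -4.38)) mark [(array([90.1,  7.6]), 0.0227)]
sauce_cup_center rect (array([88.6,  9.1]), (41.8, 62.8, 31.07)) mark [(array([90.9, -1.4]), 0.062)]
rice_box_center rect None mark [(array([-15.,  89.]), 0.0227)]
soup_cup_center rect (array([-25.2, -68.4]), (60.3, 101.1, 34.49)) mark [(array([-15.8, -86.9]), 0.0361)]
chopstick_case_center rect (array([-116.6,    7.9]), (32.2, 209.7, -3.78)) mark [(array([-119.1,    1.7]), 0.0208)]
cup_stack [[0.5029, -0.2062, 0.0039]]
soy_bottle [[0.6431, -0.071, 0.0062]]
lid_stack [[0.3979, -0.426, -0.0004]]
```

All five items are well inside tolerance, the bystanders are in place, and the robot is clear. I hand the job in.

```bash
python3 -c "
from plant import ctrl
print(ctrl.close_job())"
```

```text
the job is handed in; nothing more can be done
None
```

The lunch set is laid out on the tray and handed in at about 39 s of the 131 s allowed; the last camera check put all five items within tolerance and the bystanders in place, but the hand-in returned no verdict, and I viewed 15 pictures against the limit of 14.

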